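# Swing the hold-down over the board and spin its wing nut home

## Task

Push the wooden hold-down bar of the jig round over the board until it meets its stop pin, then spin the loose wing nut above it clockwise (seen from above), pushing its wings with a fingertip stroke after stroke, until it comes to a stop and turns no further. Only push: never take the nut or one of its wings between the fingers, and leave the board and the things standing around the jig where they are.

Things in the scene. Friction and masses are not known exactly. Their poses are not given: they have to be found in the camera images.
- jig: Fixed plywood jig on the table. Origin on the table directly under the axis of a vertical steel stud, z up. Base plate 230 x 230 x 18 mm, spanning x -115..115, y -63..167 mm. Low fences along its +y edge and at +x (tops 40 mm above the table). Riser 32 mm in diameter round the stud; stud 9 mm in diameter, top 94 mm above the table. A steel stop pin (8 mm in diameter, top 54 mm up) at x 17, y 42 mm. The board lies at y 52..140, x -73..87 mm, its top 36 mm above the table.
- holdarm (a joint): Angle of the hold-down bar about the vertical stud axis, rad. 0: the bar points along the jig's +y, over the board and against its stop pin (the end of its travel); it grows anticlockwise seen from above (1.57: the bar points along the jig's -x); 1.8 at most. It starts open, 1.2 to 1.7. It stays where it is left and takes about 1.5 N at 80 mm from the axis to move.
- holdarm_end (a point): Point in the middle of the hold-down bar's cross-section, 90 mm from the stud axis, 47 mm above the table. Dark wooden bar, 24 mm wide, 18 mm thick, from 38 to 56 mm above the table; it reaches 110 mm from the stud axis, and 14 mm beyond the axis at the other end. It turns just above the board (2 mm gap).
- wingnut (a joint): Turn of the wing nut about the vertical stud axis, rad. It grows clockwise seen from above, which tightens; 0 is fully home, a hard stop. It starts between -6.8 and -4.0. The wings lie along the jig's x axis at 0, so their direction seen from above is the jig's yaw minus this value. It turns freely (0.035 N m, about 1.2 N at 28 mm from the axis) and stays where it is left; it does not rise or sink as it turns.
- wingnut_mid (a point): Centre of the wing nut, on the stud axis, 75 mm above the table; x along the wings, z up. Large plain steel wing nut above the bar: two flat upright wings 6 mm thick, from 62 to 88 mm above the table, reaching 38 mm from the axis on each side (76 mm overall), and a hub 20 mm in diameter, with the stud standing 6 mm above the wings.
- board_mid (a point): Centre of the loose workpiece, a plain wooden board 160 x 88 x 18 mm lying flat on the jig against its fences, 0.18 kg or so. To be left where it lies.
- jar_mid (a point): Centre of a clear jar with a steel cap, 60 mm in diameter, 75 mm high, standing on the table near the jig. Leave alone.
- offcut_mid (a point): Centre of a wooden offcut 70 x 45 x 38 mm lying on the table near the jig. Leave alone.
- gluepot_mid (a point): A white glue bottle with a tapering nozzle, 56 mm in diameter, 95 mm high, standing on the table near the jig; point on its axis 45 mm up. Leave alone.

How it is judged:
On the way, in this order (a step that is already met when the one before it is completed fails the run):
1. the hold-down bar is over the board at its stop (value of joint holdarm below 0.15 rad), for 0.2 s.
2. the wing nut has been spun home (value of joint wingnut above -0.15 rad), for 0.2 s.
At the end, for the whole second after the job is handed in: The hold-down bar is within 0.15 rad of its stop over the board, the wing nut within 0.15 rad of its hard stop and at rest, the board within 12 mm and the three things around the jig within 30 mm of where they were (value of joint holdarm below 0.15 rad and value of joint wingnut above -0.15 rad and velocity of joint wingnut between -0.05 and 0.05 rad/s and distance of board_mid from where it was at the start of the episode below 0.012 m and distance of each of jar_mid, offcut_mid, gluepot_mid from where it was at the start of the episode below 0.03 m); the robot touches nothing.
It fails at once if the wing nut or one of its wings is taken between the fingers (the grasp point lies within the wings, less than 5 mm from their plane and 38 mm from the axis, while the fingers touch) (contact force between the fingers and jig above 1 N and y of the grasp point in the frame of wingnut_mid between -0.005 and 0.005 m and x of the grasp point in the frame of wingnut_mid between -0.038 and 0.038 m and z of the grasp point in the frame of wingnut_mid below 0.027 m).
It fails at once if the board is lifted or shifted by more than 12 mm (distance of board_mid from where it was at the start of the episode above 0.012 m).
It fails at once if a thing standing around the jig is lifted or shifted by more than 30 mm (distance of any of jar_mid, offcut_mid, gluepot_mid from where it was at the start of the episode above 0.03 m).
It also fails if it takes over 72 s, if anything falls off the work surface, if the arm or the gripper's body presses on something with over 40 N, if the wrist force passes 120 N, or if a joint passes its speed limit or range.

## Robot

A 6-joint arm with a two-finger parallel gripper is mounted at the origin on the work surface. World frame = base frame: x ahead of the robot, y to its left, z up, the work surface at z = 0. Lengths are in m, angles in rad, forces in N, time in s.
With the tool pointing down it reaches from about 0.325 to 0.9 m from the base axis. Payload 3.5 kg.
Tool frame: the origin (TCP) lies on the centre line of the jaws, within the pads' length; the fingertips stand 22 mm ahead of it and the grasp point (between the pads) lies 3 mm ahead of it; z points along the fingers, y is the direction in which the jaws open and shut (so a half turn about z gives the same grasp; the last joint's range is limited). The gripper opens to 85 mm and grips with 20 to 120 N. Pads are 22 mm wide; open, the fingers measure 114 mm over their backs; the gripper's body (76 mm by 85 mm) begins 54 mm behind the grasp point. The pads swing forward as they close: fully open they stand 13 mm farther back than shut.
Start: joints at [-1.245, 0.276, -0.026, 1.268, 0, 1.467], TCP at [0.26, -0.568, 0.253] pointing down, gripper open.
Joint ranges: [-3.12, 3.12], [-0.85, 1.88], [-1.08, 1.24], [-1.95, 2.15], [-1.57, 1.53], [-3.14, 3.14]. Speed limits (rad/s): [2.57, 2.57, 3.14, 3.14, 3.14, 3.14].

## Interface

Orientations are given as a rotation vector (axis times angle).
In Python, from workcell import r, imaging gives the robot as it stands.
- The arm moves only by the tool drive_tool, never from a script. Its argument "moves" is a list of rows, each a list of 3 entries, a list of its own where there are three numbers: the shift along the tool's x, y, z in mm, then the turn about the tool's z in degrees, then the finger opening in mm, from 0 to 85.4. A call has exactly 10 rows; each row shifts and turns the pose as measured when the row begins, along the tool's axes as they then stand; what a row does not reach is not made up. A row lasts 1/12 s, in which the tool goes at most 41.7 mm and 7.16 degrees, less where a joint would pass 70% of its speed; a pose out of reach is approached as far as the arm can. A call with a gripper value outside its range is refused whole. The fingers move at their own pace and stop on an object; "squeeze" is the grip in N (left out, the last holds). Time passes only in rows, so rows that do not move let the fingers close, or fill a call up. It gives the time, the measured TCP pose, the force and the opening at its end, in the units of the state.
- r.observe(): the state, without advancing time (a new reading comes with each control period).
- imaging.read_camera(name): name is "side" or "top" or "wrist"; returns (picture, depth): 480x640x3 uint8, red, green, blue; 480x640 float32, m along the optical axis (not along the pixel's ray), 0 where there is no reading.
- imaging.get_calibration(name): a dict with "camera_matrix" (3x3 intrinsics, pixels), "D" ([k1, k2, p1, p2, k3] as OpenCV has them; the pictures are not rectified), "R" (3x3) and "t" (3): a world point X has camera coordinates R X + t; the wrist camera has in their place "T_tool_cam" (4x4, takes a point from camera to tool coordinates, whose origin is the TCP and whose axes are the flange's). Camera axes: x right, y down, z forward; pixel columns grow to the right and rows downward; lengths in m; the calibration is good to about 2 mm. A picture is of the moment at which its call begins: read the wrist's pose just before it. get_calibration takes no time and is no camera call.
- r.hand_in(): hands the job in, once; it reports no verdict.
The state is a dict: "clock": time; "joints": joint angles; "dq": joint speeds; "joint_torque": joint torques, N m; "tool_pos": TCP position; "eef_rot": TCP orientation; "wrist_force": force on the tool from outside, world axes, zero at the start; "wrist_torque": the same for the moment, N m; "gripper_width": finger opening in m.
Only numpy, scipy, OpenCV 4.12 (cv2) and the standard library are available. Lean on these libraries where they do the work, as an engineer would, in place of code of your own. Each camera call takes 0.05 s, during which the arm holds its last target.

## Working session

There is one attempt and no reset: what is moved stays moved. The work goes in short steps, Python scripts to look and compute and a tool call to move; the robot and the scene stay as the last step left them, time stands still between calls to the robot, and variables do not carry over. Pictures are saved under pics/ and viewed, and the job is handed in when it is done.

Besides the shell and the picture viewer there is one more tool, called after "Request:" as name(argument=value, ...) on one line, values as JSON. drive_tool: Moves the arm, as the interface text tells. Its arguments: {"type":"object","properties":{"moves":{"type":"array","items":{"type":"array"}},"squeeze":{"type":"number"}},"required":["moves"]}

```bash
ls; mkdir -p pics; python3 - <<'E'
from workcell import r, imaging
import cv2,numpy as np
print(r.observe())
for n in ("side","top"):
    p,d=imaging.read_camera(n); c=imaging.get_calibration(n)
    cv2.imwrite(f"pics/{n}0.png",p[:,:,::-1]); np.savez(f"{n}0.npz",p=p,d=d)
    print(n,c)
E
```

```text
pics
{'clock': 0.0, 'joints': array([-1.24539315e+00,  2.77112575e-01, -2.78730589e-02,  1.26800456e+00,
       -9.92763857e-06,  1.46740341e+00]), 'dq': array([ 0.00137299, -0.00051116, -0.00167238, -0.0007887 , -0.00255116,
       -0.0009255 ]), 'joint_torque': array([ 1.01280544e-03, -4.45508444e+01,  2.95203799e+01,  1.64471241e-02,
        7.38190556e-05, -2.17653565e-06]), 'tool_pos': array([ 0.25961912, -0.56772813,  0.25217601]), 'eef_rot': array([-3.06753536e+00, -6.67939401e-01,  3.96975174e-04]), 'wrist_force': array([-0.88444531,  0.04263372, -0.08038889]), 'wrist_torque': array([-0.00335848, -0.04109562, -0.04271171]), 'gripper_width': 0.08539739004104144}
side {'camera_matrix': array([[451.6540275 ,   0.        , 322.0595531 ],
       [  0.        , 451.6540275 , 234.42285943],
       [  0.        ,   0.        ,   1.        ]]), 'D': array([-0.05286855,  0.        ,  0.        ,  0.        ,  0.        ]), 'R': array([[-0.99717328, -0.07087936, -0.02493126],
       [-0.01188659,  0.4764514 , -0.87912046],
       [ 0.07419003, -0.87633908, -0.47594712]]), 't': array([0.62289285, 0.0763549 , 0.69438557])}
top {'camera_matrix': array([[520.19030331,   0.        , 308.55735404],
       [  0.        , 520.19030331, 240.8218261 ],
       [  0.        ,   0.        ,   1.        ]]), 'D': array([0.02583568, 0.        , 0.        , 0.        , 0.        ]), 'R': array([[ 0.02437262, -0.99952105, -0.01906925],
       [-0.99622634, -0.02269402, -0.08377385],
       [ 0.08330096,  0.02103908, -0.99630232]]), 't': array([-0.01852173,  0.60629253,  0.93003758])}
```

View pics/top0.png

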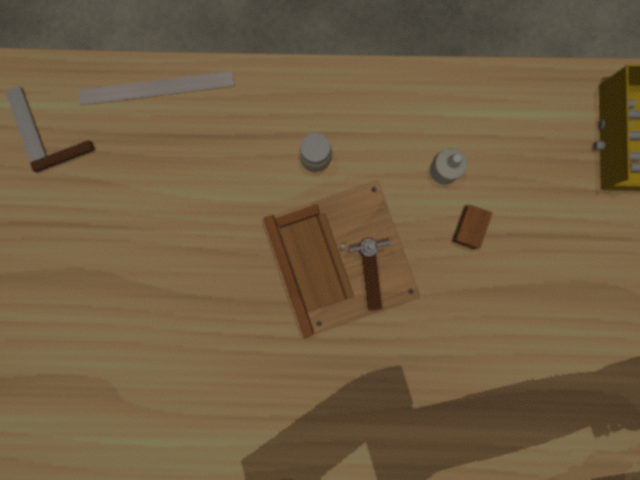

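View pics/side0.png

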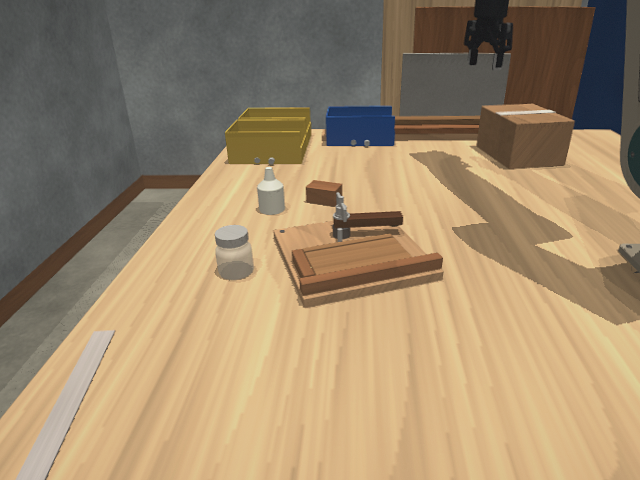

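```bash
cat > h.py <<'E'
from workcell import r, imaging
import cv2,numpy as np
def ray(n,u,v):
    c=imaging.get_calibration(n);K=c["camera_matrix"];D=c["D"]
    x=cv2.undistortPoints(np.array([[[u,v]]],float),K,D)[0,0]
    R=c["R"];t=c["t"]; o=-R.T@t; d=R.T@np.array([x[0],x[1],1]); return o,d
def atz(n,u,v,z):
    o,d=ray(n,u,v); return o+d*(z-o[2])/d[2]
def proj(n,X):
    c=imaging.get_calibration(n)
    return cv2.projectPoints(np.array(X,float).reshape(-1,1,3),cv2.Rodrigues(c["R"])[0],c["t"],c["camera_matrix"],c["D"])[0][:,0]
E
python3 - <<'E'
from h import *
p=np.load("top0.npz")["p"]
c=p[160:350,255:495]
cv2.imwrite("pics/topz.png",cv2.convertScaleAbs(cv2.resize(c,(800,600*0+633))[:600,:,::-1],alpha=1.5))
p=np.load("side0.npz")["p"]
c=p[160:310,240:460]
cv2.imwrite("pics/sidez.png",cv2.resize(c,(800,545),interpolation=2)[:,:,::-1])
E
```

```text
(no output)
```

View pics/topz.png

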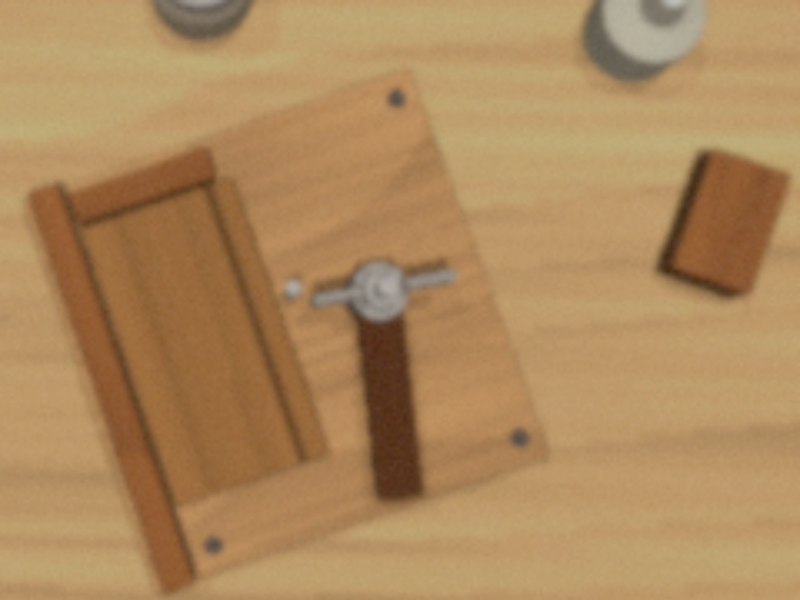

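View pics/sidez.png

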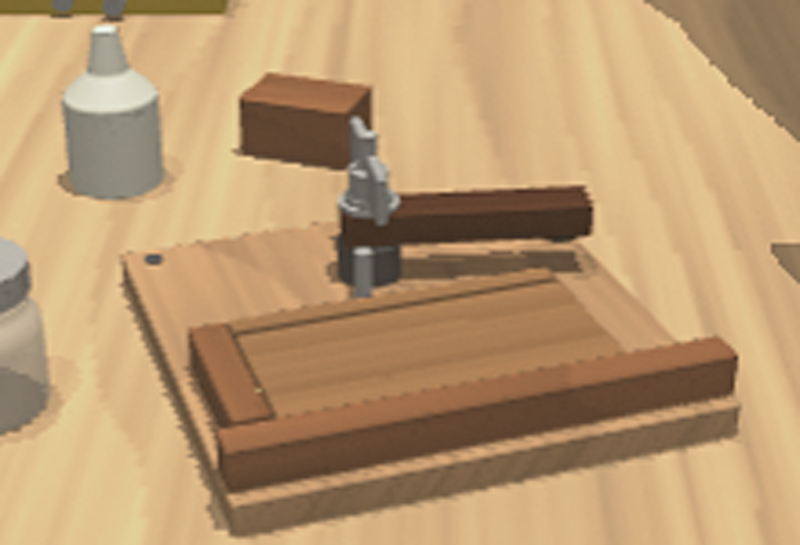

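```bash
python3 - <<'E'
from h import *
from scipy.optimize import least_squares
z=lambda a,b:(255+a/3.3333,160+b/3.3333)
pts=[((408,70),(115,-63,18)),((548,458),(-115,-63,18)),((382,288),(0,0,94)),((292,287),(17,42,54)),((165,592),(-115,167,40)),((30,192),(115,167,40))]
def tf(q,X):
    c,s=np.cos(q[2]),np.sin(q[2]);X=np.array(X,float)/1000
    return np.array([q[0]+c*X[0]-s*X[1],q[1]+s*X[0]+c*X[1],X[2]])
f=lambda q:np.concatenate([proj("top",tf(q,X))[0]-np.array(z(*p)) for p,X in pts])
s=least_squares(f,[.56,-.1,.3]);print(s.x,s.fun.round(1))
q=s.x
for nm,p,h in [("barend",(400,497),.056),("wA",(315,299),.088),("wB",(453,275),.088),("stud",(382,288),.094),("pin",(292,287),.054)]:
    P=atz("top",*z(*p),h);d=P[:2]-q[:2];print(nm,P.round(4),np.hypot(*d).round(4),"yaw",np.arctan2(d[1],d[0]).round(3))
for nm,p,h in [("jar",(315,145),.075),("bottle",(455,158),.095),("offcut",(477,225),.038)]:
    print(nm,atz("top",*p,h).round(3))
print("side check stud", proj("side",tf(q,(0,0,94))),proj("side",tf(q,(17,42,54))),proj("side",tf(q,(-115,-63,18))))
E
```

```text
[ 0.59487567 -0.11292449  0.3537192 ] [ 1.4 -1.4  1.7 -0.3  2.  -0.7  1.2 -0.1 -3.1  1.8 -3.4  0.4]
barend [ 0.4866 -0.1242  0.056 ] 0.1088 yaw -3.038
wA [ 0.5877 -0.0759  0.088 ] 0.0377 yaw 1.763
wB [ 0.6016 -0.1463  0.088 ] 0.0341 yaw -1.371
stud [ 0.5937 -0.1095  0.094 ] 0.0036 yaw 1.913
pin [ 0.5961 -0.0656  0.054 ] 0.0474 yaw 1.544
jar [ 0.772 -0.013  0.075]
bottle [ 0.749 -0.253  0.095]
offcut [ 0.641 -0.307  0.038]
side check stud [[342.19526164 196.17982451]] [[340.62889534 228.32265365]] [[386.59777195 211.37332248]]
```

```bash
python3 - <<'E'
from h import *
for X in [(.594,-.111,.094),(.594,-.111,.088),(.5877,-.0759,.088),(.6016,-.1463,.088),(.4866,-.1242,.056),(.5961,-.0656,.054)]:
    u=proj("side",X)[0]; print(X,u.round(1),((u-[240,160])*3.636).round())
d=np.load("side0.npz")["d"]; c=imaging.get_calibration("side")
for n in("side","top"):
  d=np.load(n+"0.npz")["d"];c=imaging.get_calibration(n)
  v,u=np.nonzero(d>0)
  x=cv2.undistortPoints(np.c_[u,v].astype(float).reshape(-1,1,2),c["camera_matrix"],c["D"])[:,0]
  P=(np.c_[x,np.ones(len(x))]*d[v,u][:,None]-c["t"])@c["R"]
  m=(np.hypot(P[:,0]-.594,P[:,1]+.111)<.06)&(P[:,2]>.064)&(P[:,2]<.12)
  Q=P[m];print(n,m.sum(),Q.mean(0).round(4),Q.min(0).round(4),Q.max(0).round(4))
  w,V=np.linalg.eigh(np.cov(Q[:,:2].T));print(w**.5,np.arctan2(V[1,1],V[0,1]))
  m=(abs(P[:,0]-.6)<.2)&(abs(P[:,1]+.4)<.03)&(P[:,2]<.05);print("table z",np.median(P[m,2]))
  np.savez(n+"pc.npz",Q=Q)
E
```

```text
(0.594, -0.111, 0.094) [342.7 196.6] [373. 133.]
(0.594, -0.111, 0.088) [342.7 199.8] [373. 145.]
(0.5877, -0.0759, 0.088) [345.8 208.3] [385. 176.]
(0.6016, -0.1463, 0.088) [339.1 191.8] [360. 116.]
(0.4866, -0.1242, 0.056) [402.5 213.4] [591. 194.]
(0.5961, -0.0656, 0.054) [340.7 228.9] [366. 250.]
side 217 [ 0.5966 -0.0988  0.0801] [ 0.5872 -0.1453  0.0644] [ 0.6058 -0.0715  0.0952]
[0.0032353  0.02037369] 1.8062152034355796
table z 0.0008460177382394856
top 236 [ 0.5953 -0.1101  0.0823] [ 0.5859 -0.1469  0.0646] [ 0.6046 -0.0734  0.0977]
[0.00359442 0.01902766] 1.7762269910449942
table z -0.00045024146818664574
```

Request:
drive_tool(moves=[[[0,0,0],6.1,0],[[0,0,0],6.1,0],[[0,0,0],6.1,0],[[0,0,0],6.2,0],[[20,-30,0],0,0],[[20,-30,0],0,0],[[20,-30,0],0,0],[[20,-30,0],0,0],[[20,-30,0],0,0],[[0,0,0],0,0]], squeeze=20)

```text
clock: 0.93
tool_pos: [0.3631, -0.4136, 0.2454]
eef_rot: [-3.129, 0.045, 0.008]
wrist_force: [-0.8, 0.0, -0.4]
gripper_width: 0.0001
```

Request:
drive_tool(moves=[[[18,-28,6],-1.6,0],[[18,-28,6],0,0],[[18,-28,6],0,0],[[18,-28,6],0,0],[[18,-28,6],0,0],[[18,-28,6],0,0],[[18,-28,6],0,0],[[16,-28,6],0,0],[[0,0,6],0,0],[[0,0,0],0,0]])

```text
clock: 1.77
tool_pos: [0.5098, -0.1796, 0.1872]
eef_rot: [-3.131, -0.003, 0.014]
wrist_force: [-1.6, 0.3, 0.6]
gripper_width: -0.0004
```

```bash
python3 - <<'E'
from h import *
print(r.observe()["tool_pos"],r.observe()["eef_rot"])
p,d=imaging.read_camera("wrist");cv2.imwrite("pics/w1.png",p[:,:,::-1])
p,d=imaging.read_camera("top");cv2.imwrite("pics/t1.png",cv2.resize(p[160:350,255:495],(757,600))[:,:,::-1])
print(imaging.get_calibration("wrist"))
E
```

```text
[ 0.50981355 -0.17956676  0.18724373] [-3.13050276 -0.00322121  0.01425017]
{'camera_matrix': array([[347.27636684,   0.        , 323.60315243],
       [  0.        , 347.27636684, 238.62684218],
       [  0.        ,   0.        ,   1.        ]]), 'D': array([0.00065179, 0.        , 0.        , 0.        , 0.        ]), 'T_tool_cam': array([[-5.08196417e-04, -9.49707366e-01, -3.13138404e-01,
         8.24084055e-02],
       [ 9.99999755e-01, -3.32093088e-04, -6.15718282e-04,
        -6.04077703e-04],
       [ 4.80761088e-04, -3.13138640e-01,  9.49707303e-01,
        -1.21103487e-01],
       [ 0.00000000e+00,  0.00000000e+00,  0.00000000e+00,
         1.00000000e+00]])}
```

View pics/w1.png

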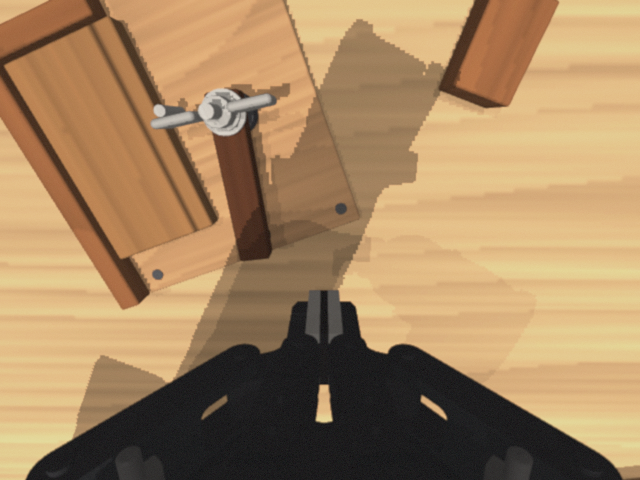

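View pics/t1.png

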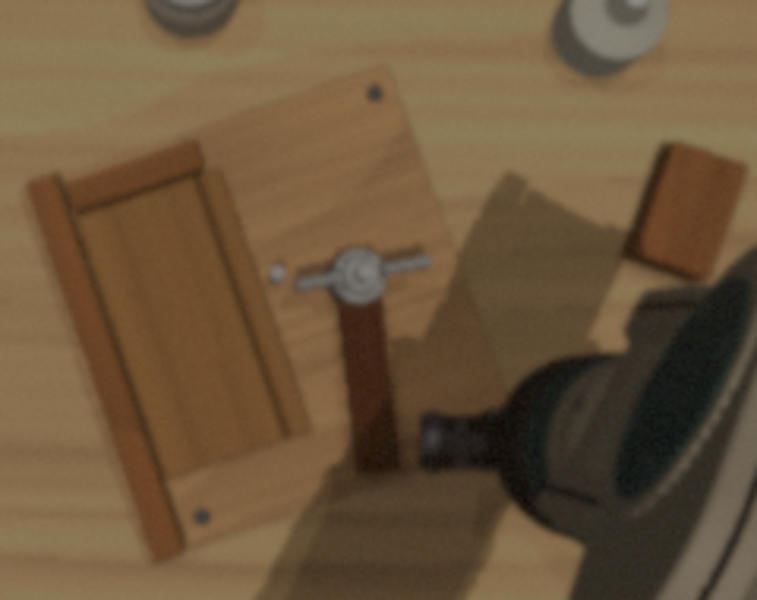

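Request:
drive_tool(moves=[[[0,0,32],0,0],[[0,0,32],0,0],[[0,0,32],0,0],[[0,0,20],0,0],[[0,0,5],0,0],[[0,-10,0],0,0],[[0,-10,0],0,0],[[0,-10,0],0,0],[[0,-10,0],0,0],[[0,0,0],0,0]])

```text
clock: 2.7
tool_pos: [0.5139, -0.1503, 0.0737]
eef_rot: [-3.141, 0.026, -0.014]
wrist_force: [0.1, 0.4, -1.2]
gripper_width: 0.0001
```

Request:
drive_tool(moves=[[[-4,0,4],0,0],[[-4,-6,4],0,0],[[0,-12,0],0,0],[[0,-12,0],0,0],[[0,-12,0],0,0],[[0,-12,0],0,0],[[3,-11,0],0,0],[[4,-10,0],0,0],[[5,-10,0],0,0],[[0,0,0],0,0]])

```text
clock: 3.53
tool_pos: [0.5228, -0.0574, 0.0688]
eef_rot: [3.134, -0.022, 0.026]
wrist_force: [0.2, -1.4, -0.6]
gripper_width: -0.0001
```

Request:
drive_tool(moves=[[[5,-7,0],0,0],[[6,-6,0],0,0],[[6,-5,0],0,0],[[4,-3,0],0,0],[[4,-3,0],0,0],[[3,-2,0],0,0],[[3,-2,0],0,0],[[0,0,0],0,0],[[0,0,0],0,0],[[0,0,0],0,0]])

```text
clock: 4.37
tool_pos: [0.542, -0.0326, 0.0652]
eef_rot: [3.115, -0.029, -0.034]
wrist_force: [-2.1, -1.6, 1.6]
gripper_width: -0.0
```

```bash
python3 - <<'E'
from h import *
p,d=imaging.read_camera("wrist");cv2.imwrite("pics/w2.png",p[:,:,::-1])
p,d=imaging.read_camera("side");cv2.imwrite("pics/s2.png",cv2.resize(p[160:310,240:460],(800,545))[:,:,::-1])
E
```

```text
(no output)
```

View pics/w2.png

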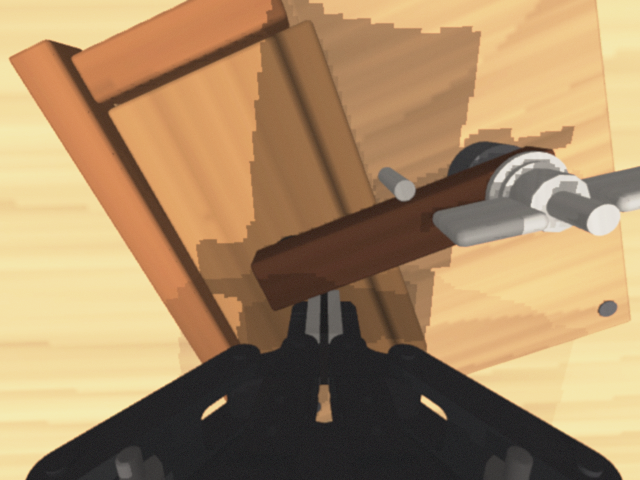

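View pics/s2.png

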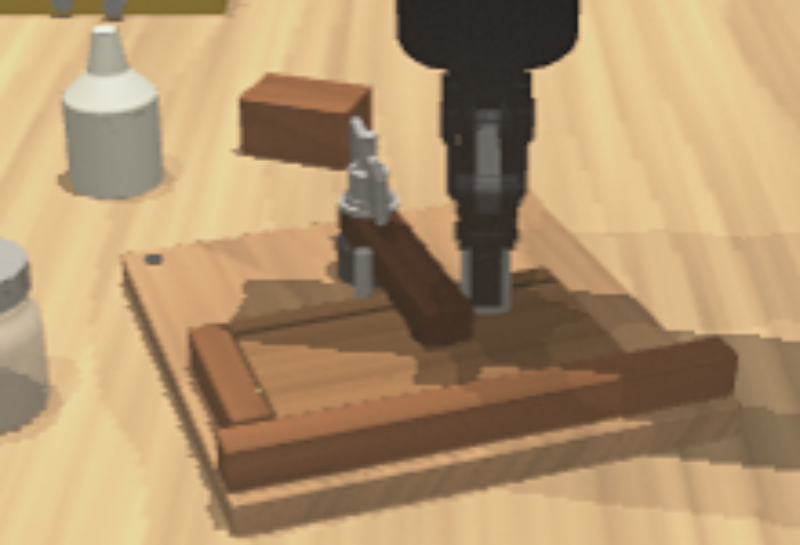

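Request:
drive_tool(moves=[[[5,-3,-2],0,0],[[5,-3,0],0,0],[[5,-3,0],0,0],[[5,-3,0],0,0],[[5,-3,0],0,0],[[5,-2,0],0,0],[[4,-2,0],0,0],[[4,-2,0],0,0],[[0,0,0],0,0],[[0,0,0],0,0]])

```text
clock: 5.3
tool_pos: [0.5412, -0.0291, 0.0622]
eef_rot: [3.058, -0.044, -0.168]
wrist_force: [-0.4, -0.6, -0.5]
gripper_width: 0.0001
```

```bash
python3 - <<'E'
from h import *
p,d=imaging.read_camera("wrist");cv2.imwrite("pics/w3.png",p[:,:,::-1])
E
```

```text
(no output)
```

View pics/w3.png

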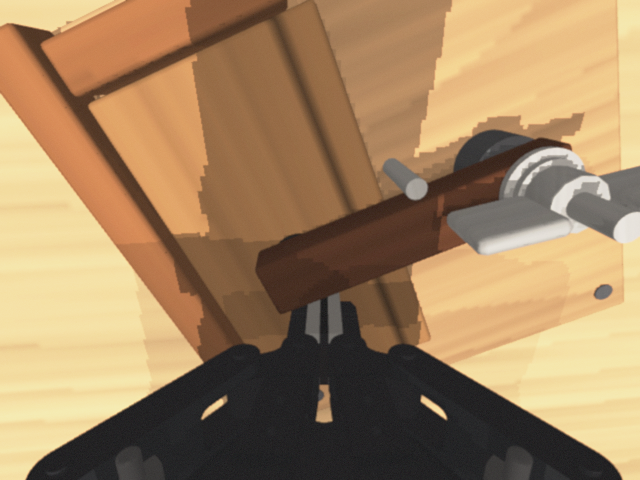

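```bash
python3 - <<'E'
from h import *
s=r.observe()
for k in s: print(k,np.round(s[k],3))
print(cv2.Rodrigues(s["eef_rot"])[0].round(3))
E
```

```text
clock 5.35
joints [-0.128  0.369 -0.345  0.956 -0.09   3.046]
dq [ 0.002  0.002 -0.002 -0.007  0.001 -0.002]
joint_torque [ 4.8400e-01 -4.3084e+01  2.3821e+01  2.5400e-01  3.2000e-02  1.0000e-03]
tool_pos [ 0.541 -0.029  0.062]
eef_rot [ 3.058 -0.043 -0.167]
wrist_force [-2.739 -1.757  0.774]
wrist_torque [-0.148  0.216 -0.041]
gripper_width 0.0
[[ 0.994 -0.024 -0.11 ]
 [-0.033 -0.997 -0.076]
 [-0.108  0.08  -0.991]]
```

Request:
drive_tool(moves=[[[-15,8,-3],0,0],[[-8,5,-3],-7,0],[[0,0,0],-7,0],[[0,0,0],-7,0],[[0,0,0],-7,0],[[0,0,0],-7,0],[[0,0,0],-7,0],[[0,0,0],-7,0],[[0,0,0],-7,0],[[0,0,0],-7,0]])

```text
clock: 6.18
tool_pos: [0.5295, -0.0367, 0.0726]
eef_rot: [2.665, 1.636, -0.169]
wrist_force: [0.7, -0.4, -0.3]
gripper_width: -0.0002
```

Request:
drive_tool(moves=[[[0,0,0],-7,0],[[0,0,0],-7,0],[[0,0,0],-7,0],[[0,0,0],-7,0],[[0,0,0],0,0],[[0,0,0],0,0],[[0,0,0],0,0],[[0,0,0],0,0],[[0,0,0],0,0],[[0,0,0],0,0]])

```text
clock: 7.02
tool_pos: [0.538, -0.0334, 0.0733]
eef_rot: [-2.186, -2.238, 0.142]
wrist_force: [-0.0, 1.0, 0.2]
gripper_width: 0.0
```

```bash
cat >> h.py <<'E'
def st():
    s=r.observe();R=cv2.Rodrigues(s["eef_rot"])[0]
    print("t",round(float(s["clock"]),2),"pos",(s["tool_pos"]*1000).round(1),"tip",((s["tool_pos"]+R[:,2]*.022)*1000).round(1),"f",s["wrist_force"].round(1))
    print("j",np.round(s["joints"],2));print(R.round(3)); return s,R
E
python3 - <<'E'
from h import *
st()
E
```

```text
t 7.02 pos [538.  -33.4  73.3] tip [536.4 -34.7  51.4] f [-0.   1.   0.2]
j [-0.15  0.33 -0.37  0.93 -0.07  1.4 ]
[[-0.026  0.997 -0.07 ]
 [ 0.998  0.022 -0.058]
 [-0.056 -0.072 -0.996]]
```

Request:
drive_tool(moves=[[[-4,-4,6],0,0],[[4,6,0],0,0],[[6,10,0],0,0],[[6,10,0],0,0],[[6,12,0],0,0],[[6,12,0],0,0],[[5,12,0],0,0],[[0,0,0],0,0],[[0,0,0],0,0],[[0,0,0],0,0]])

```text
clock: 7.85
tool_pos: [0.5391, -0.0313, 0.0645]
eef_rot: [-2.162, -2.189, 0.371]
wrist_force: [-0.1, 0.1, -0.0]
gripper_width: -0.0001
```

```bash
python3 - <<'E'
from h import *
st()
p,d=imaging.read_camera("wrist");cv2.imwrite("pics/w4.png",p[:,:,::-1])
E
```

```text
t 7.85 pos [539.1 -31.3  64.5] tip [534.8 -34.4  43.1] f [-0.1  0.1 -0. ]
j [-0.1   0.42 -0.28  1.06 -0.16  1.47]
[[-0.026  0.98  -0.197]
 [ 0.99  -0.002 -0.14 ]
 [-0.137 -0.199 -0.97 ]]
```

View pics/w4.png

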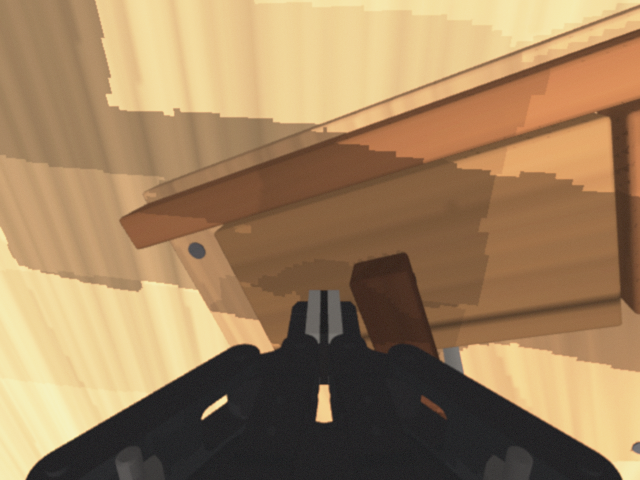

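Request:
drive_tool(moves=[[[-8,-10,-2],0,0],[[0,0,-30],0,0],[[0,0,-30],0,0],[[0,0,-30],0,0],[[-10,30,0],0,0],[[-10,30,0],0,0],[[-10,30,0],0,0],[[-10,10,0],0,0],[[0,0,0],0,0],[[0,0,0],0,0]])

```text
clock: 8.73
tool_pos: [0.6489, -0.0676, 0.1456]
eef_rot: [-2.161, -2.193, 0.363]
wrist_force: [-0.2, 0.3, -0.6]
gripper_width: -0.0002
```

```bash
python3 - <<'E'
from h import *
st()
p,d=imaging.read_camera("side");cv2.imwrite("pics/s5.png",cv2.resize(p[100:310,200:480],(800,600))[:,:,::-1])
p,d=imaging.read_camera("wrist");cv2.imwrite("pics/w5.png",p[:,:,::-1])
p,d=imaging.read_camera("top");cv2.imwrite("pics/t5.png",cv2.resize(p[160:350,255:495],(757,600))[:,:,::-1])
E
```

```text
t 8.73 pos [648.9 -67.6 145.6] tip [644.6 -70.6 124.3] f [-0.2  0.3 -0.6]
j [-0.14  0.51  0.06  1.3  -0.16  1.43]
[[-0.028  0.981 -0.192]
 [ 0.991  0.001 -0.137]
 [-0.134 -0.194 -0.972]]
```

View pics/s5.png

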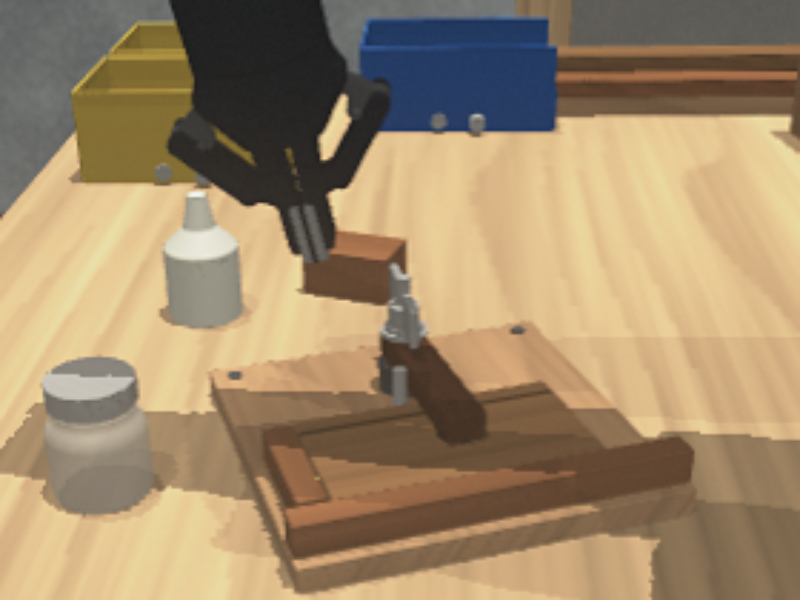

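View pics/t5.png

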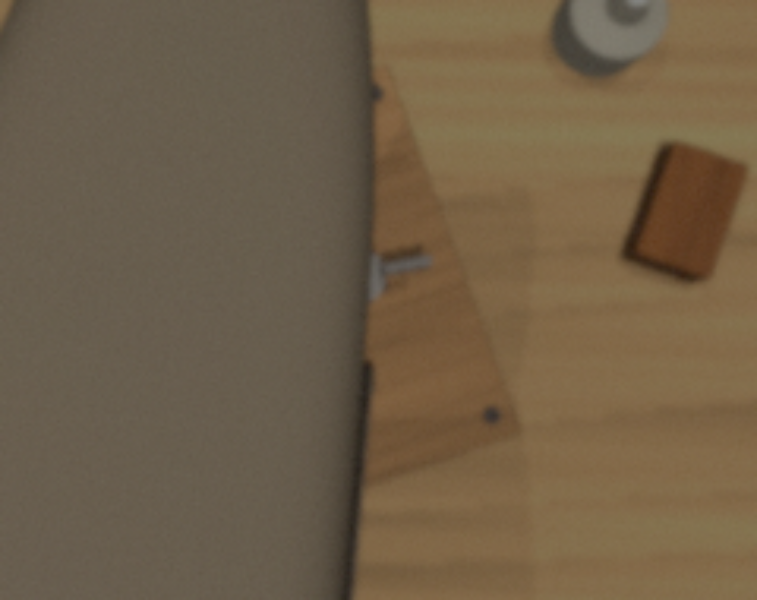

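```bash
python3 - <<'E'
from h import *
for y in(.33,.35):
 for h in (0,.1,.2,.3):
  a=y+np.pi/2+h
  for s in(12,-12):
   X=[.595+.11*np.cos(a)-s*.001*np.sin(a)*1,-.110+.11*np.sin(a)+s*.001*np.cos(a),.056]
   u=proj("side",X)[0];print(y,h,s,((u-[200,100])*2.857).round(),end=' ')
  print()
E
python3 - <<'E'
import cv2
p=cv2.imread("pics/s5.png");cv2.imwrite("pics/s5b.png",cv2.resize(p[300:460,340:540],(800,640))[:600])
E
```

```text
0.33 0 12 [485. 413.] 0.33 0 -12 [444. 419.] 
0.33 0.1 12 [502. 408.] 0.33 0.1 -12 [463. 417.] 
0.33 0.2 12 [518. 403.] 0.33 0.2 -12 [482. 413.] 
0.33 0.3 12 [533. 397.] 0.33 0.3 -12 [499. 409.] 
0.35 0 12 [489. 412.] 0.35 0 -12 [448. 419.] 
0.35 0.1 12 [506. 407.] 0.35 0.1 -12 [467. 416.] 
0.35 0.2 12 [521. 402.] 0.35 0.2 -12 [485. 413.] 
0.35 0.3 12 [536. 396.] 0.35 0.3 -12 [503. 408.]
```

View pics/s5b.png

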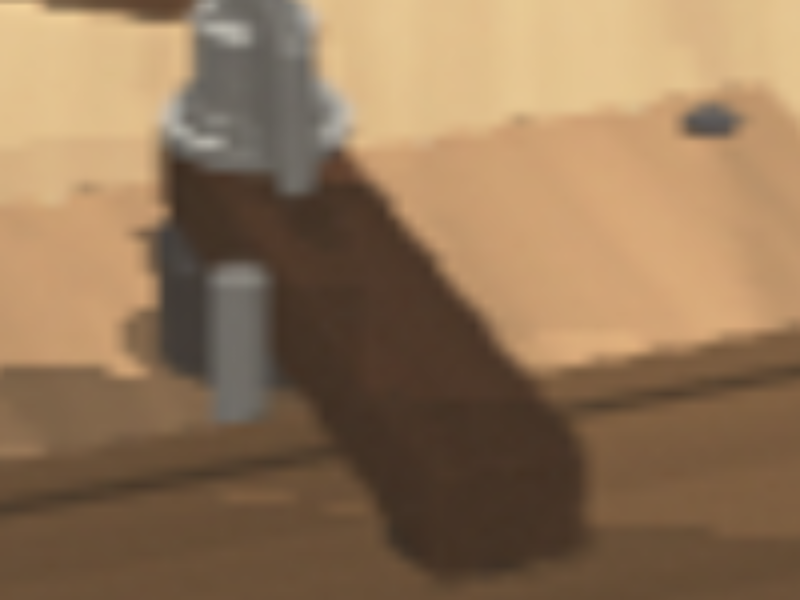

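View pics/w5.png

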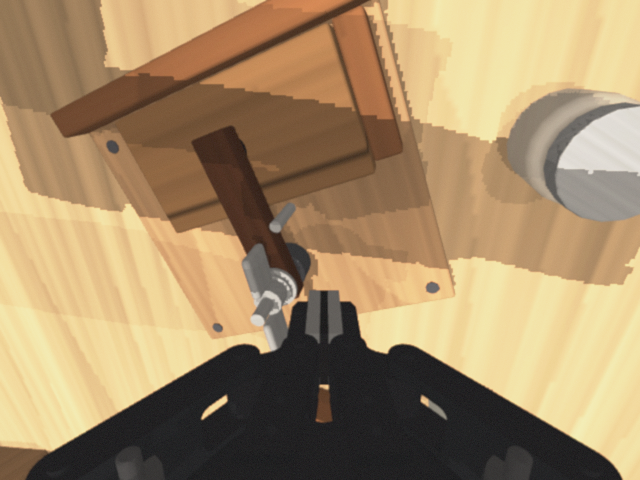

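Request:
drive_tool(moves=[[[-6.5,3,30],0,0],[[-6.5,3,30],0,0],[[0,0,3],0,0],[[-4,-9,2],0,0],[[-4,-9,2],0,0],[[-4,-9,2],0,0],[[-4,-9,2],0,0],[[-4,-9,2],0,0],[[-4,-9,2],0,0],[[0,0,0],0,0]])

```text
clock: 9.72
tool_pos: [0.6167, -0.0991, 0.0953]
eef_rot: [-2.188, -2.241, 0.241]
wrist_force: [-1.3, -0.5, 0.5]
gripper_width: -0.0
```

```bash
python3 - <<'E'
from h import *
st()
p,d=imaging.read_camera("side");cv2.imwrite("pics/s6.png",cv2.resize(p[100:310,200:480],(800,600))[:,:,::-1])
E
```

```text
t 9.72 pos [616.7 -99.1  95.3] tip [ 614.4 -101.5   73.6] f [-1.3 -0.5  0.5]
j [-0.21  0.45 -0.14  1.07 -0.13  1.35]
[[-0.03   0.994 -0.107]
 [ 0.994  0.018 -0.109]
 [-0.106 -0.11  -0.988]]
```

View pics/s6.png

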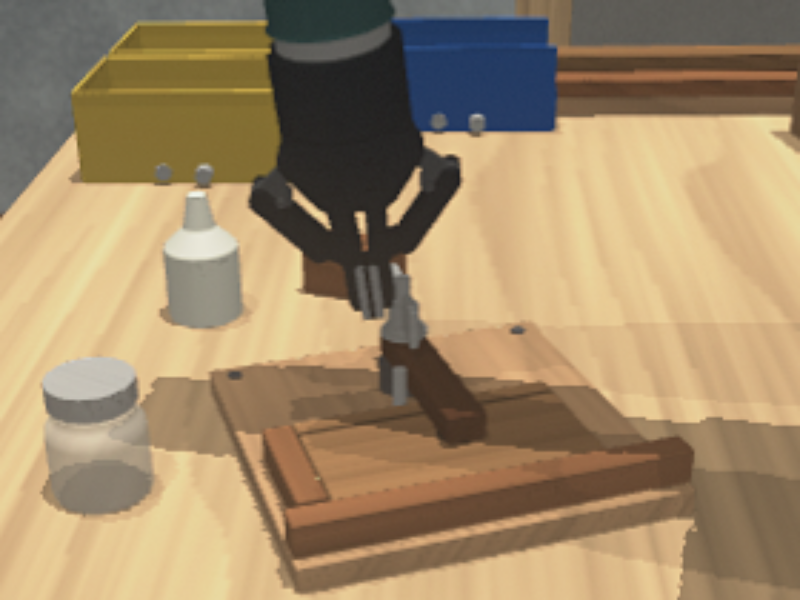

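Request:
drive_tool(moves=[[[-5,-9,4],0,0],[[-5,-9,3],0,0],[[-5,-9,2],0,0],[[-5,-9,2],0,0],[[-5,-9,2],0,0],[[-5,-9,2],0,0],[[-5,-8,2],0,0],[[-5,-8,2],0,0],[[0,0,0],0,0],[[0,0,0],0,0]])

```text
clock: 10.6
tool_pos: [0.6126, -0.0986, 0.1011]
eef_rot: [2.13, 2.25, 0.058]
wrist_force: [0.2, -0.3, 0.4]
gripper_width: -0.0002
```

```bash
python3 - <<'E'
from h import *
st()
E
```

```text
t 10.6 pos [612.6 -98.6 101.1] tip [613.8 -98.7  79.1] f [ 0.2 -0.3  0.4]
j [-0.27  0.35 -0.27  0.9   0.01  1.25]
[[-0.055  0.997  0.057]
 [ 0.998  0.055 -0.002]
 [-0.005  0.056 -0.998]]
```

Request:
drive_tool(moves=[[[-4,14,0],0,0],[[-14,6,6],0,0],[[-6,0,6],0,0],[[-6,-12,0],0,0],[[0,0,0],0,0],[[0,0,0],0,0],[[0,0,0],0,0],[[0,0,0],0,0],[[0,0,0],0,0],[[0,0,0],0,0]])

```text
clock: 11.43
tool_pos: [0.6141, -0.1314, 0.0883]
eef_rot: [2.138, 2.254, 0.045]
wrist_force: [0.8, -0.4, 0.2]
gripper_width: -0.0003
```

```bash
cat >> h.py <<'E'
S=np.array([.595,-.110])
def orb(r_=30,step=.33,n=6,gain=1.1,zt=.068):
    s,R=st(); tip=s["tool_pos"]+R[:,2]*.022
    d=(tip[:2]-S)*1000;a=np.arctan2(d[1],d[0]);print("rel",d.round(1),"r",np.hypot(*d).round(1),"yaw",a.round(2))
    cur=np.array([*d,tip[2]*1000])
    for i in range(n):
        a-=step; t=np.array([r_*np.cos(a),r_*np.sin(a),zt*1000]); print(a.round(2),(R.T@(t-cur)*gain).round(1)); cur=t
def snap(n,name,box):
    x0,x1,y0,y1=box;p,d=imaging.read_camera(n);c=p[y0:y1,x0:x1];k=min(800/c.shape[1],600/c.shape[0])
    cv2.imwrite("pics/"+name,cv2.resize(c,None,fx=k,fy=k,interpolation=2)[:,:,::-1])
E
python3 - <<'E'
from h import *
orb()
snap("side","s7.png",(240,440,130,280))
E
```

```text
t 11.43 pos [ 614.1 -131.4   88.3] tip [ 615.1 -131.4   66.3] f [ 0.8 -0.4  0.2]
j [-0.32  0.38 -0.25  0.89  0.01  1.2 ]
[[-0.053  0.998  0.045]
 [ 0.999  0.053 -0.003]
 [-0.006  0.045 -0.999]]
rel [ 20.1 -21.4] r 29.4 yaw -0.82
-1.15 [-6.  -8.8 -2.2]
-1.48 [ -2.2 -10.6  -0.5]
-1.81 [  1.3 -10.7  -0.5]
-2.14 [ 4.7 -9.7 -0.5]
-2.47 [ 7.7 -7.7 -0.4]
-2.8 [ 9.7 -4.8 -0.3]
```

View pics/s7.png

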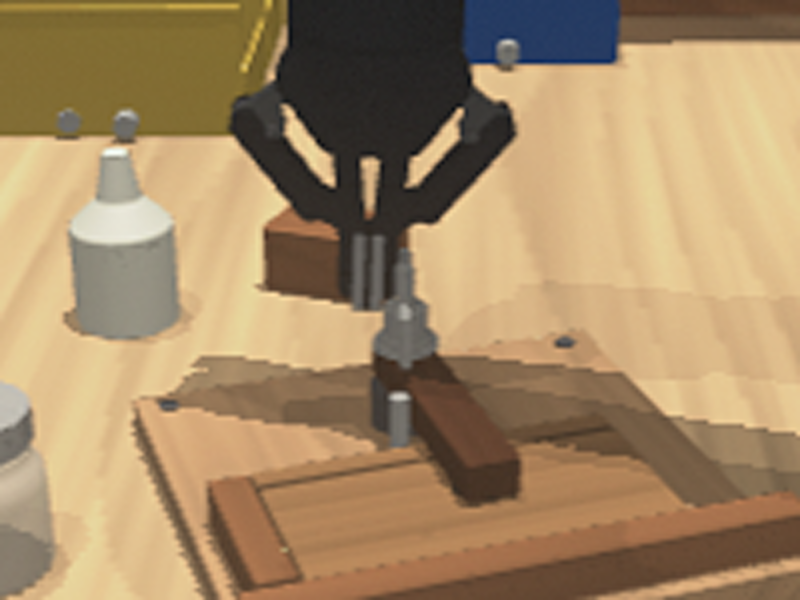

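Request:
drive_tool(moves=[[[-6,-9,-2],0,0],[[-2,-11,0],0,0],[[1,-11,0],0,0],[[5,-10,0],0,0],[[0,0,0],0,0],[[0,0,0],0,0],[[0,0,0],0,0],[[0,0,0],0,0],[[0,0,0],0,0],[[0,0,0],0,0]])

```text
clock: 12.32
tool_pos: [0.5676, -0.1364, 0.0885]
eef_rot: [2.138, 2.254, 0.039]
wrist_force: [0.3, 0.4, -0.8]
gripper_width: -0.0001
```

```bash
python3 - <<'E'
from h import *
orb(n=7)
snap("side","s8.png",(240,440,130,280))
E
```

```text
t 12.32 pos [ 567.6 -136.4   88.5] tip [ 568.6 -136.5   66.5] f [ 0.3  0.4 -0.8]
j [-0.35  0.32 -0.35  0.86  0.01  1.17]
[[-0.053  0.998  0.043]
 [ 0.999  0.053 -0.005]
 [-0.008  0.042 -0.999]]
rel [-26.4 -26.5] r 37.5 yaw -2.35
-2.68 [14.6  0.3 -1.7]
-3.01 [10.5 -2.6 -0.2]
-3.34 [10.8  1.  -0. ]
-3.67 [9.9 4.4 0.1]
-4.0 [7.9 7.4 0.3]
-4.33 [5.1 9.6 0.4]
-4.66 [ 1.7 10.7  0.4]
```

View pics/s8.png

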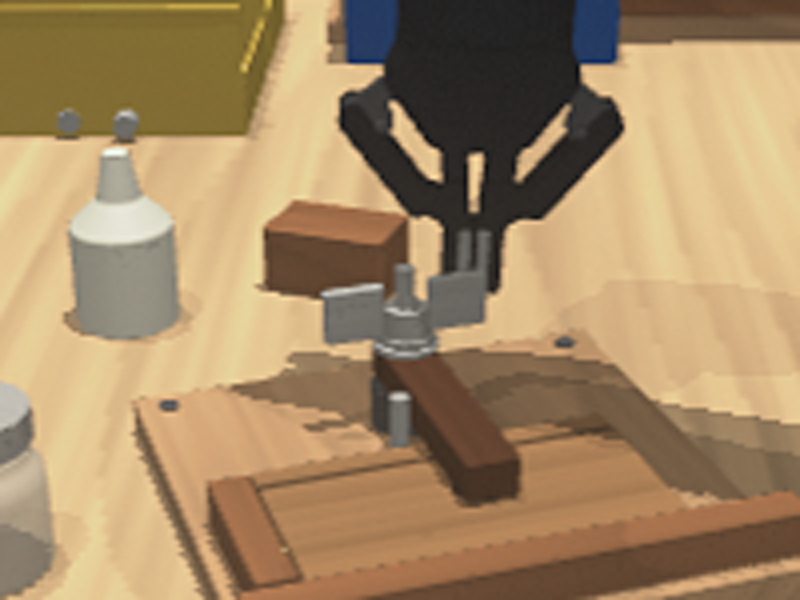

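Request:
drive_tool(moves=[[[12,1,-1],0,0],[[9.5,-1,0],0,0],[[10,1,0],0,0],[[9,4,0],0,0],[[7,7,0],0,0],[[0,0,0],0,0],[[0,0,0],0,0],[[0,0,0],0,0],[[0,0,0],0,0],[[0,0,0],0,0]])

```text
clock: 13.2
tool_pos: [0.5779, -0.0823, 0.0889]
eef_rot: [2.136, 2.257, 0.036]
wrist_force: [-0.6, -1.1, -0.1]
gripper_width: 0.0001
```

```bash
python3 - <<'E'
from h import *
orb(n=7,gain=1)
snap("side","s9.png",(240,440,130,280))
E
```

```text
t 13.2 pos [577.9 -82.3  88.9] tip [578.8 -82.4  67. ] f [-0.6 -1.1 -0.1]
j [-0.25  0.32 -0.35  0.87  0.    1.26]
[[-0.055  0.998  0.04 ]
 [ 0.998  0.055 -0.006]
 [-0.008  0.039 -0.999]]
rel [-16.2  27.6] r 32.0 yaw 2.1
1.77 [ 1.2 10.3 -0.7]
1.44 [-0.2  9.8  0.4]
1.11 [-3.4  9.3  0.4]
0.78 [-6.2  7.7  0.4]
0.45 [-8.3  5.2  0.3]
0.12 [-9.6  2.3  0.2]
-0.21 [-9.8 -1.   0. ]
```

View pics/s9.png

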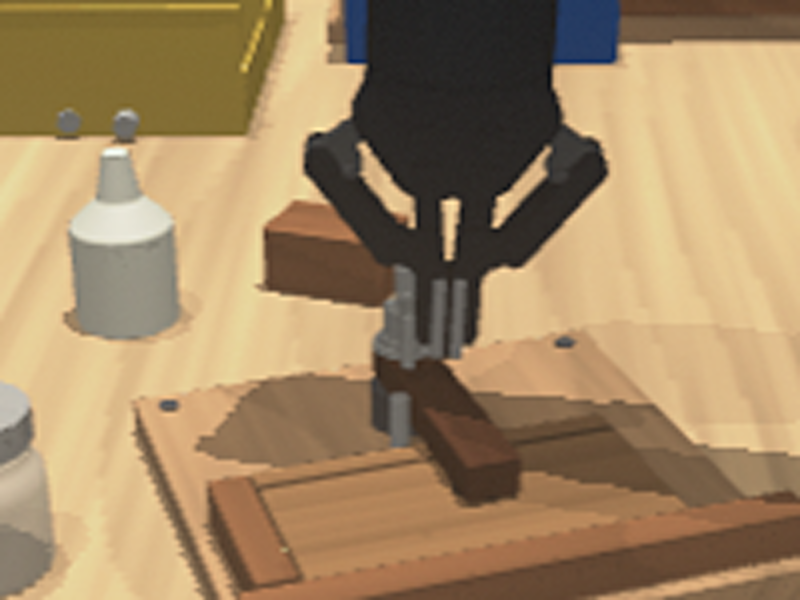

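Request:
drive_tool(moves=[[[1,10,0],0,0],[[0,10,0],0,0],[[-3,9,0],0,0],[[-5,5,0],0,0],[[-6,2,0],0,0],[[-6,2,0],0,0],[[0,0,0],0,0],[[0,0,0],0,0],[[0,0,0],0,0],[[0,0,0],0,0]])

```text
clock: 14.08
tool_pos: [0.6142, -0.0875, 0.089]
eef_rot: [-2.15, -2.285, -0.059]
wrist_force: [-2.3, 1.7, 2.2]
gripper_width: 0.0003
```

```bash
python3 - <<'E'
from h import *
orb(n=7,gain=1)
snap("side","s10.png",(240,440,130,280))
E
```

```text
t 14.08 pos [614.2 -87.5  89. ] tip [614.7 -86.8  67. ] f [-2.3  1.7  2.2]
j [-0.26  0.39 -0.24  0.93  0.03  1.25]
[[-0.061  0.998  0.023]
 [ 0.998  0.06   0.03 ]
 [ 0.028  0.025 -0.999]]
rel [19.7 23.2] r 30.5 yaw 0.87
0.54 [-8.2  5.6 -1.1]
0.21 [-9.4  3.  -0.2]
-0.12 [-9.8 -0.2 -0.3]
-0.45 [-9.3 -3.4 -0.3]
-0.78 [-7.7 -6.2 -0.4]
-1.11 [-5.2 -8.3 -0.4]
-1.44 [-2.2 -9.6 -0.3]
```

View pics/s10.png

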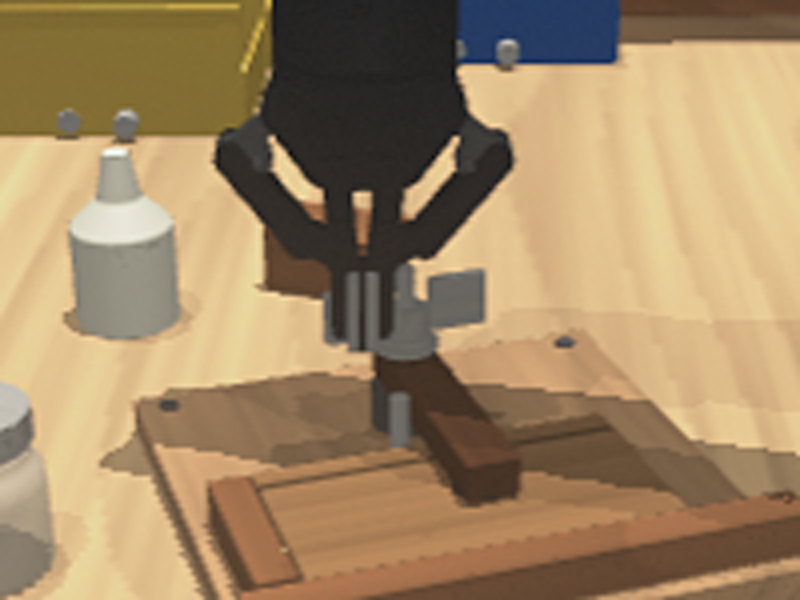

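Request:
drive_tool(moves=[[[-6,2,0],0,0],[[-6,2,0],0,0],[[-6,2,0],0,0],[[0,0,0],0,0],[[0,0,0],0,0],[[0,0,0],0,0],[[12,2,0],0,0],[[6,2,-20],0,0],[[0,0,-30],0,0],[[0,0,-30],0,0]])

```text
clock: 14.97
tool_pos: [0.6139, -0.0743, 0.165]
eef_rot: [-2.112, -2.259, -0.083]
wrist_force: [0.4, -0.7, 0.3]
gripper_width: -0.0002
```

Request:
drive_tool(moves=[[[0,-20,-20],0,0],[[0,-30,-10],0,0],[[0,-35,0],0,0],[[-20,-35,0],0,0],[[-35,-20,0],0,0],[[-35,-10,0],0,0],[[-35,-10,0],0,0],[[-35,-5,0],0,0],[[-30,0,0],0,0],[[0,0,0],0,0]])

```text
clock: 15.8
tool_pos: [0.4732, -0.2886, 0.1964]
eef_rot: [2.138, 2.3, 0.097]
wrist_force: [1.0, -1.6, 0.2]
gripper_width: 0.0
```

```bash
python3 - <<'E'
from h import *
st()
snap("side","s11.png",(220,460,130,310))
snap("top","t11.png",(255,495,160,340))
a=.35
E
```

```text
t 15.8 pos [ 473.2 -288.6  196.4] tip [ 474.1 -287.6  174.5] f [ 1.  -1.6  0.2]
j [-0.69  0.18 -0.27  1.11  0.06  0.8 ]
[[-0.074  0.996  0.042]
 [ 0.996  0.072  0.045]
 [ 0.042  0.045 -0.998]]
```

View pics/s11.png

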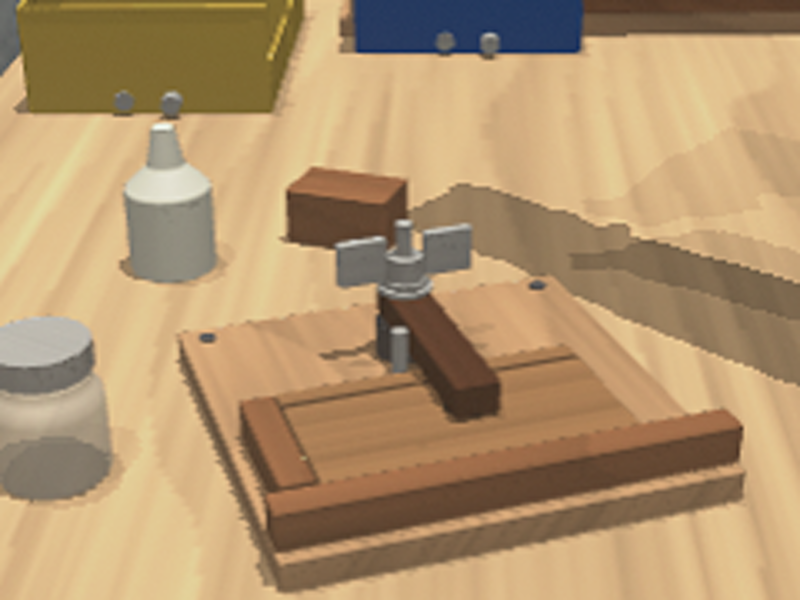

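View pics/t11.png

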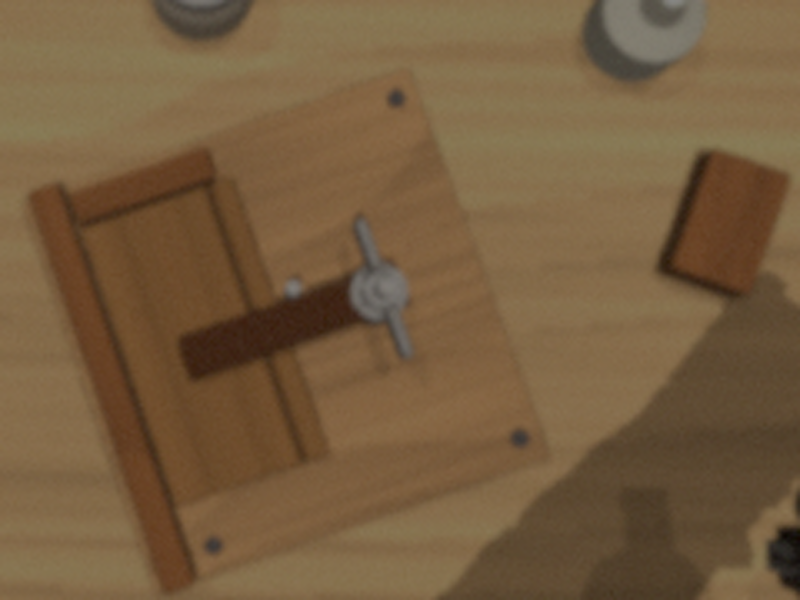

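```bash
python3 - <<'E'
from h import *
z=lambda a,b:(255+a/3.3333,160+b/3.3333)
f=lambda a,b,h:(lambda d:np.arctan2(d[1],d[0]).round(3))((atz("top",*z(*a),h)-atz("top",*z(*b),h)))
print("jig",f((408,70),(548,458),.018),"wing",f((362,217),(407,357),.088),"bar-90",f((187,358),(370,298),.056)-np.pi/2)
print(r.hand_in())
E
```

```text
jig 0.355 wing 0.325 bar-90 0.3402036732051035
the job is handed in; nothing more can be done
None
```

I pushed the hold-down bar round to its stop pin with the closed fingers. Then I spun the wing nut clockwise about 4.6 rad by pushing one wing from behind until it stopped at its hard stop. The job was handed in at about 16 s, with the arm clear of everything.

**Last checks (top picture):**

| Item | Measured angle, rad | Off the jig, rad | Limit, rad |
|---|---|---|---|
| Jig direction | 0.355 | – | – |
| Bar, square to its length | 0.340 | 0.015 | 0.15 |
| Wings | 0.325 | 0.03 | 0.15 |

- The nut did not give under three more pushes, and the side picture agrees with the top one. I did not measure that the nut was at rest.
- By eye, the board, glue bottle and offcut look the same as at the start. The jar is only partly in the last top picture, but it also looks unmoved.

**What went wrong:**
- I pushed on after the bar had already met its pin, and the tool tilted about 14°. I straightened it by pressing the fingertip against the nut's hub from the side, well away from the plane of the wings, before spinning the nut.
- In the first measurement, two corners of the jig were about 3 pixels off the fit. I corrected the stud position with the depth readings.

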